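Fit the tumbler barrel's nested lids and lift the outer one for a seal check

TASK

The barrel of the deburring tumbler is loaded and open, and its two lids lie nested on the bench: the outer lid rests loosely on the inner lid, whose threaded stud stands up through the outer lid's hub. Pick both lids up together by the stud, lower them onto the barrel until the inner lid is fully home in the mouth, and only then let go of the stud, so that both lids sit there by themselves. Then take the outer lid alone by its hub, lift it straight up off the stud without disturbing the inner lid, and finish still holding it, level and still, centred about 10 cm above where it sat, so that I can check the seal all round; leave everything else on the bench where it is.

Things in the scene. Friction and masses are not known exactly. Their poses are not given: they have to be found in the camera images.
- barrel: the open tumbler barrel, upright on the bench, too heavy to shift: black rubber, 100 mm in diameter, 100 mm tall, filled with stone-like media to 30 mm below the rim. Origin: centre of its underside; z up its axis. (The tumbler at the back left, with a second, closed barrel lying on its rollers, is not part of the job.)
- barrel_mouth (a point): centre of the barrel's mouth, level with its flat rim, 100 mm above the barrel's origin: a round hole of 80 mm diameter
- inner_lid: the inner lid, mostly hidden under the outer lid, about 0.35 kg. Origin: centre of its underside; z up. Black rubber plug 76 mm in diameter, z 0 to 14 mm, lower edge chamfered from 70 mm; steel flange 92 mm in diameter, z 14 to 18 mm, which comes to rest on the barrel's rim: when home its origin is 14 mm below the rim. It lies on the bench at first
- stud_tip (a point): top of the inner lid's stud, 62 mm above the inner lid's origin: a round upright threaded steel stud of 12 mm diameter, part of the inner lid. With the outer lid in place its top 24 mm stand free above the hub, to be gripped from above at any yaw
- outer_lid: the outer lid, a plain aluminium cap resting loosely on the inner lid's flange, about 0.20 kg. Origin: centre of its open lower edge; z up. 116 mm in diameter; skirt z 0 to 10 mm, 110 mm inside, goes loosely round the barrel; top plate z 10 to 14 mm. Nested, its origin is 8 mm above the inner lid's; seated on the barrel it is 6 mm below the rim
- hub_top (a point): centre of the top of the outer lid's hub, 30 mm above the outer lid's origin: a round knurled hub of 36 mm diameter, 16 mm tall above the top plate, to be gripped from above at any yaw, with a hole of 16 mm diameter right through for the stud
- carpenter_pencil: bystander: flat carpenter's pencil, 171 mm long, lying in the middle of the bench. Origin: centre of its underside
- lid_nut: bystander: the lids' black hand nut, 33 mm in diameter, 18 mm tall, lying in the middle of the bench; not fitted in this job. Origin: centre of its underside
- tape_measure: bystander: tape measure standing at the back, 43 x 100 x 68 mm. Origin: 19 mm below the middle of its underside
- hole_saw: bystander: black hole saw standing on its teeth at the back, 51 mm in diameter, 82 mm tall. Origin: centre of its underside
- pliers: bystander: pliers lying at the back right, 171 mm long. Origin: centre of its underside
- battery_pack: bystander: battery pack at the right, 72 x 112 x 52 mm. Origin: centre of its underside

How it is judged:
By the outcome, as a careful person would: the job done as asked, in the order asked, and still so for the second after the job is handed in, while the arm keeps its last pose, push and grip.
It also fails if it takes over 48 s, if anything falls off the work surface, if the arm or the gripper's body presses on something with over 40 N, if the wrist force passes 120 N, or if a joint passes its speed limit or range.

ROBOT

A 6-joint arm with a two-finger parallel gripper is mounted at the origin on a cart in front of the work surface, level with it; the furniture and walls round the work are solid. World frame = base frame: x ahead of the robot, y to its left, z up, the work surface at z = 0. Lengths are in mm, angles in degrees, forces in N, time in s.
With the tool pointing down it reaches from about 350 to 850 mm from the base axis. Payload 8.1 kg.
Tool frame: the origin (TCP) lies between the finger pads; the fingertips stand r.nose_length ahead of it and the grasp point (between the pads) lies 3 mm ahead of it (r.nose_length is the distance from the TCP to the fingertips, in mm); x points along the fingers, y is the direction in which the jaws open and shut, and the axes are right-handed (so a half turn about x gives the same grasp; the last joint's range is limited). The gripper opens to 85 mm and grips with 20 to 120 N. Pads are 22 mm wide; open, the fingers measure 114 mm over their backs; the gripper's body (76 mm by 85 mm) begins 54 mm behind the grasp point. The pads swing forward as they close: fully open they stand 13 mm farther back than shut.
Start: joints at [71.883, 7.471, 85.268, -0, 87.261, -4.893], TCP at [137.231, 584.1, 253.292] pointing down, gripper open.
Joint ranges: [-169.43, 169.43], [-51.17, 129.36], [1.28, 143.12], [-76.62, 256.62], [0, 156.53], [-152.29, 152.29]. Speed limits (degrees/s): [136.94, 136.94, 159.86, 180, 180, 180].

INTERFACE

Orientations are given as [roll, pitch, yaw] about the fixed x, y, z axes, in that order (R = Rz(yaw) Ry(pitch) Rx(roll)).
In Python, from bench import sense, optics, order, r gives the robot as it stands.
- The arm moves only by the tool carry_out, never from a script. Its argument "commands" is one flat list of numbers, 7 for each row, row after row: the shift along the tool's x, y, z in m, then the turn, a rotation vector about the tool's x, y, z in degrees, then the closure, from -1 (fully open) to 1 (shut), so that 0 is half open. A call has 1 to 12 rows; each row is the pose to reach, as a shift and turn from the pose measured when the call began, along the tool's axes at that moment; what a row does not reach only later rows make up. A row lasts 1/8 s, in which the tool goes at most 62.5 mm and 10.7 degrees, less where a joint would pass 70% of its speed; a pose out of reach is approached as far as the arm can. A call with a gripper value outside its range is refused whole. The fingers move at their own pace and stop on an object; "grip_force" is the grip in N (left out, the last holds). Time passes only in rows, so rows that repeat a pose let the fingers close. It gives the time, the measured TCP pose, the force and the opening at its end, in the units of the state.
- sense(): the state, without advancing time (a new reading comes with each control period).
- optics.snapshot(name): name is "side" or "top" or "wrist"; returns (picture, depth): 384x512x3 uint8, red, green, blue; 384x512 float32, mm along the optical axis (not along the pixel's ray), 0 where there is no reading.
- optics.calibration(name): a dict with "mtx" (3x3 intrinsics, pixels), "extrinsics" (4x4, takes a point from camera to world coordinates). Camera axes: x right, y up, looking along -z (the intrinsics and any distortion apply to the point x, -y, -z); pixel columns grow to the right and rows downward; lengths in mm; the calibration is good to about 2 mm. A picture is of the moment at which its call begins: read the wrist's pose just before it. calibration takes no time and is no camera call; for the wrist camera it gives the pose at the moment of the call.
- order.hand_in(): hands the job in, once; it reports no verdict.
The state is a dict: "time": time; "joint_pos": joint angles; "qd": joint speeds; "joint_efforts": joint torques, N m; "tool_pos": TCP position; "tcp_rot": TCP orientation; "ft_force": force on the tool from outside, world axes, zero at the start; "wrist_torque": the same for the moment, N m; "finger_gap": finger opening in mm.
Only numpy, scipy, OpenCV 4.12 (cv2) and the standard library are available. Lean on these libraries where they do the work, as an engineer would, in place of code of your own. Each camera call takes 0.05 s, during which the arm holds its last target. There are 200 camera calls.

## Working session

There is one attempt and no reset: what is moved stays moved. The work goes in short steps, Python scripts to look and compute and a tool call to move; the robot and the scene stay as the last step left them, time stands still between calls to the robot, and variables do not carry over. Pictures are saved under pics/ and viewed, about 8 in all and at most 12, crops included, and the job is handed in when it is done.

Besides the shell and the picture viewer there is one more tool, called after "Emit:" by a JSON object that holds its "op" and its "data". carry_out: Moves the arm, as the interface text tells. Its arguments: {"type":"object","properties":{"commands":{"type":"array","items":{"type":"number"}},"grip_force":{"type":"number"}},"required":["commands"]}

```bash
ls; mkdir -p pics; cat > h.py <<'E'
import numpy as np, cv2
from bench import sense, optics, order, r
def snap(n,fn=None):
    c=optics.calibration(n); p,d=optics.snapshot(n)
    if fn: cv2.imwrite('pics/'+fn,cv2.cvtColor(p,cv2.COLOR_RGB2BGR))
    return p,d,np.array(c['mtx']),np.array(c['extrinsics'])
def cloud(d,K,E):
    v,u=np.mgrid[:d.shape[0],:d.shape[1]]
    X=np.stack([(u-K[0,2])*d/K[0,0],-(v-K[1,2])*d/K[1,1],-d,np.ones_like(d)],-1)
    return (X@E.T)[...,:3]
E
python3 - <<'E'
from h import *
print(sense(), r.nose_length)
for n in('side','top'):
    p,d,K,Ex=snap(n,n+'0.png'); np.savez('pics/'+n,d=d,K=K,E=Ex); print(n,K,Ex)
a=cv2.imread('pics/side0.png');b=cv2.imread('pics/top0.png')
cv2.imwrite('pics/both0.png',cv2.resize(np.hstack([a,b]),(800,300)))
E
```

```text
pics
{'time': 0.0, 'joint_pos': array([ 7.18836142e+01,  7.51576531e+00,  8.53300308e+01, -5.85750549e-04,
        8.72609752e+01, -4.89444551e+00]), 'qd': array([ 0.00382018, -0.01077789,  0.0535894 ,  0.06434349, -0.03317251,
       -0.0146432 ]), 'joint_efforts': array([-5.37828855e-04, -5.69412482e+01, -5.00538468e+01, -5.27321899e-04,
        1.51724566e-02, -2.31961002e-05]), 'tool_pos': array([137.07033608, 583.60780501, 252.23033527]), 'tcp_rot': array([ -94.5805099 ,   89.89322704, -107.80242166]), 'ft_force': array([-0.12531471,  1.03345078, -0.08677016]), 'wrist_torque': array([ 0.03897739, -0.00841592, -0.01637202]), 'finger_gap': 85.28787758940491} 22.0
side [[467.44120433   0.         252.59660236]
 [  0.         467.44120433 191.77408456]
 [  0.           0.           1.        ]] [[-9.90468244e-01  8.71159252e-02 -1.06693356e-01  4.42057400e+02]
 [-1.37097070e-01 -5.48675586e-01  8.24717827e-01  8.48320447e+02]
 [ 1.33060167e-02  8.31484165e-01  5.55389083e-01  7.24226397e+02]
 [ 0.00000000e+00  0.00000000e+00  0.00000000e+00  1.00000000e+00]]
top [[452.27741595   0.         252.43375622]
 [  0.         452.27741595 191.13721361]
 [  0.           0.           1.        ]] [[ 2.59569586e-02  9.94328636e-01 -1.03134859e-01  4.01054822e+02]
 [-9.99613727e-01  2.68421396e-02  7.20392676e-03 -9.44870969e+01]
 [ 9.93143096e-03  1.02908029e-01  9.94641294e-01  1.49158200e+03]
 [ 0.00000000e+00  0.00000000e+00  0.00000000e+00  1.00000000e+00]]
```

View pics/both0.png

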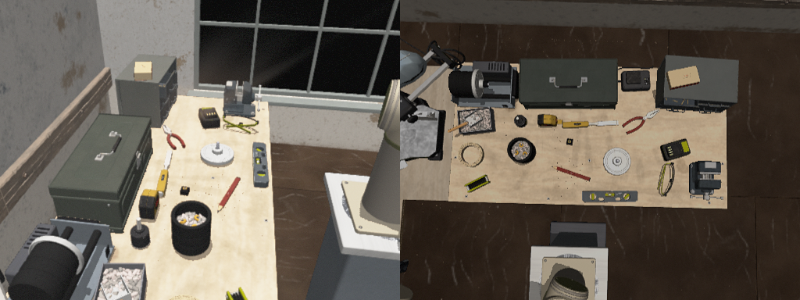

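View pics/top0.png

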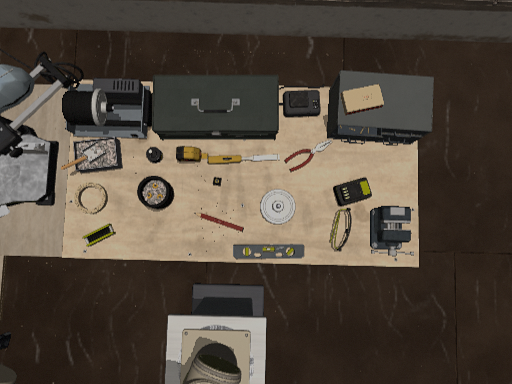

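The top view shows the nested lids near pixel (278,206), the barrel at (155,192), the pencil at (222,222) and the nut at (217,181). Next I measure the lids and barrel from the depth images.

```bash
python3 - <<'E'
from h import *
for n in('top','side'):
    z=np.load(f'pics/{n}.npz'); P=cloud(z['d'],z['K'],z['E']).reshape(-1,3)
    P=P[z['d'].ravel()>0]
    if n=='top':
        # rough centres by pixel
        C=cloud(z['d'],z['K'],z['E'])
        for nm,(u,v) in dict(lid=(270,206),barrel=(142,192),table=(180,230),pencil=(222,222),nut=(217,181),level=(268,251)).items(): print(nm,C[v,u].round())
        c={'lid':C[206,278,:2],'barrel':C[192,155,:2]}
    for nm,lo,hi,R in(('lid',18,30,90),('lid',34,45,40),('lid',50,70,30),('barrel',92,108,80)):
        q=P[(np.hypot(*(P[:,:2]-c[nm]).T)<R)&(P[:,2]>lo)&(P[:,2]<hi)]
        if len(q)>2:
            (a,b),rad=cv2.minEnclosingCircle(q[:,:2].astype(np.float32)); print(n,nm,lo,len(q),'c',round(a,1),round(b,1),'r',round(rad,1),'medz',np.median(q[:,2]).round(1),'mean',q.mean(0).round(1),'pct',np.percentile(q[:,:2],[3,97],axis=0).mean(0).round(1))
E
```

```text
lid [ 507. -164.   18.]
barrel [536. 241.  78.]
table [421. 129.  -2.]
pencil [451.  -8.   7.]
nut [584.  12.  20.]
level [ 360. -161.   -2.]
top lid 18 725 c 505.8 -188.0 r 57.7 medz 21.9 mean [ 504.8 -187.1   22.1] pct [ 505.5 -188. ]
top lid 34 58 c 505.9 -188.6 r 17.3 medz 37.7 mean [ 505.6 -187.9   38.2] pct [ 504.7 -187.7]
top lid 50 11 c 505.4 -188.0 r 5.4 medz 62.2 mean [ 504.8 -187.7   60.7] pct [ 505.4 -188.1]
top barrel 92 313 c 536.9 202.3 r 50.3 medz 99.0 mean [536.4 202.2  99. ] pct [536.1 202.3]
side lid 18 751 c 508.9 -186.7 r 59.0 medz 25.1 mean [ 508.5 -177.3   24.9] pct [ 508.8 -184.3]
side lid 34 88 c 508.0 -185.8 r 20.0 medz 40.6 mean [ 508.6 -182.1   40.2] pct [ 509.  -183.9]
side lid 50 27 c 508.9 -186.9 r 6.8 medz 59.5 mean [ 507.7 -185.7   59.4] pct [ 508.  -186.8]
side barrel 92 871 c 538.4 203.5 r 51.4 medz 101.7 mean [538.  207.8 100.4] pct [538.1 205.3]
```

```bash
cat >> h.py <<'E'
from scipy.spatial.transform import Rotation as Ro
def rel(*pts,yaw=None):
    """shift (m) and turn (deg) in tool axes for world targets, tool made exactly vertical"""
    s=sense(); R=Ro.from_euler('xyz',s['tcp_rot'],degrees=True); M=R.as_matrix()
    x=np.array([0,0,-1.]); y=M[:,1].copy(); y[2]=0
    if yaw is not None: y=np.array([np.cos(np.radians(yaw)),np.sin(np.radians(yaw)),0])
    y/=np.linalg.norm(y); T=np.stack([x,y,np.cross(x,y)],1)
    print('t',s['time'],'tcp',s['tool_pos'].round(1),'gap',round(s['finger_gap'],1),'F',s['ft_force'].round(1),'jawdir',np.degrees(np.arctan2(M[1,1],M[0,1])).round(1),'tilt',np.degrees(np.arccos(-M[2,0])).round(2))
    for p in pts: print(p,'->',(M.T@(np.array(p)-s['tool_pos'])/1000).round(4),'turn',Ro.from_matrix(M.T@T).as_rotvec(degrees=True).round(2))
E
python3 - <<'E'
from h import *
rel((420,150,250),(506.5,-187.5,180))
z=np.load('pics/top.npz'); P=cloud(z['d'],z['K'],z['E']).reshape(-1,3)[z['d'].ravel()>0]
q=P[(P[:,0]>200)&(P[:,0]<640)&(P[:,2]>110)&(P[:,1]<560)&(P[:,1]>-300)]; print(len(q), q[::max(1,len(q)//8)].round())
print(np.diag([1])*0, Ro.from_euler('xyz',sense()['tcp_rot'],degrees=True).as_matrix().round(3))
E
```

```text
t 0.1 tcp [137.1 583.7 252.3] gap 85.3 F [ 0.  -0.7 -0. ] jawdir 76.8 tilt 0.1
(420, 150, 250) -> [ 0.0029 -0.3574  0.3746] turn [-0.   -0.01  0.1 ]
(506.5, -187.5, 180) -> [ 0.0734 -0.6661  0.5361] turn [-0.   -0.01  0.1 ]
0 []
[[0]] [[-0.001  0.229  0.973]
 [-0.002  0.973 -0.229]
 [-1.    -0.002 -0.   ]]
```

Emit:
{"op": "carry_out", "data": {"commands": [0.003,-0.357,0.375,0,0,0,-1,0.003,-0.357,0.375,0,0,0,-1,0.003,-0.357,0.375,0,0,0,-1,0.003,-0.357,0.375,0,0,0,-1,0.003,-0.357,0.375,0,0,0,-1,0.003,-0.357,0.375,0,0,0,-1,0.003,-0.357,0.375,0,0,0,-1,0.003,-0.357,0.375,0,0,0,-1,0.073,-0.666,0.536,0,0,0,-1,0.073,-0.666,0.536,0,0,0,-1,0.073,-0.666,0.536,0,0,0,-1,0.073,-0.666,0.536,0,0,0,-1]}}

```text
time: 1.6
tool_pos: [475.0, -73.6, 202.7]
tcp_rot: [-92.5, 89.9, -105.7]
ft_force: [1.0, 0.2, -0.6]
finger_gap: 85.3
```

```bash
python3 - <<'E'
from h import *
rel((506.5,-187.5,180)); print(sense()['joint_pos'].round())
E
```

```text
t 1.6 tcp [475.  -73.6 202.7] gap 85.3 F [ 1.   0.2 -0.6] jawdir 76.8 tilt 0.09
(506.5, -187.5, 180) -> [ 0.0229 -0.1036  0.0568] turn [-0.   -0.    0.09]
[-15. -10. 107.  -0.  82. -92.]
```

Emit:
{"op": "carry_out", "data": {"commands": [0.023,-0.104,0.057,0,0,0.1,0.2,0.023,-0.104,0.057,0,0,0.1,0.2,0.023,-0.104,0.057,0,0,0.1,0.2,0.023,-0.104,0.057,0,0,0.1,0.2,0.023,-0.104,0.057,0,0,0.1,0.2]}}

```text
time: 2.22
tool_pos: [506.7, -186.8, 180.2]
tcp_rot: [57.9, 90.0, 44.7]
ft_force: [0.1, 0.9, -0.5]
finger_gap: 34.3
```

```bash
python3 - <<'E'
from h import *
rel((506.5,-187.5,64))
p,d,K,E=snap('wrist','w1.png'); P=cloud(d,K,E)
print(K[0],E.round(3))
f=P.reshape(-1,3)[d.ravel()>0]
for lo,hi,R in((15,30,80),(32,46,30),(52,70,15)):
    q=f[(np.hypot(f[:,0]-506.5,f[:,1]+187.5)<R)&(f[:,2]>lo)&(f[:,2]<hi)]
    if len(q)>5:
        (a,b),rad=cv2.minEnclosingCircle(q[:,:2].astype(np.float32)); print(lo,len(q),'c',a,b,rad,q.mean(0).round(1))
E
```

```text
t 2.225 tcp [ 506.7 -186.8  180.2] gap 34.3 F [ 0.1  0.9 -0.5] jawdir 76.8 tilt 0.03
(506.5, -187.5, 64) -> [ 1.162e-01 -8.000e-04 -1.000e-04] turn [-0.    0.02 -0.03]
[272.62294823   0.         252.4963711 ] [[ 2.27000e-01 -9.25000e-01 -3.04000e-01  4.28180e+02]
 [ 9.74000e-01  2.16000e-01  7.10000e-02 -1.69031e+02]
 [ 0.00000e+00 -3.12000e-01  9.50000e-01  3.00575e+02]
 [ 0.00000e+00  0.00000e+00  0.00000e+00  1.00000e+00]]
15 7774 c 508.3487243652344 -187.47645568847656 57.94343566894531 [ 504.2 -186.6   21.6]
32 766 c 508.68634033203125 -187.44944763183594 18.67438507080078 [ 506.1 -187.1   37.4]
52 135 c 507.4229736328125 -187.2510986328125 5.771180152893066 [ 506.3 -187.1   60.1]
```

View pics/w1.png

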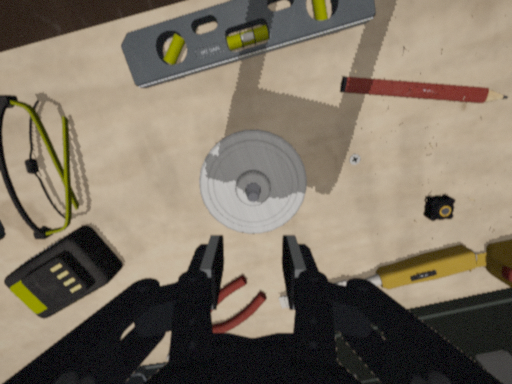

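Wrist view: the nested lids are centred at pixel (253,182) with the stud tip at (254,190), and the path between the jaws is free. Now I descend and grip the stud.

Emit:
{"op": "carry_out", "data": {"commands": [0.06,-0.0005,0,0,0,0,0.2,0.1,-0.0005,0,0,0,0,0.2,0.116,-0.0005,0,0,0,0,0.2,0.116,-0.0005,0,0,0,0,0.2,0.116,-0.0005,0,0,0,0,1,0.116,-0.0005,0,0,0,0,1,0.116,-0.0005,0,0,0,0,1,0.116,-0.0005,0,0,0,0,1,0.116,-0.0005,0,0,0,0,1], "grip_force": 80}}

```text
time: 3.4
tool_pos: [508.5, -187.6, 66.8]
tcp_rot: [-0.0, 89.7, -13.2]
ft_force: [-0.5, 3.6, 8.2]
finger_gap: 8.6
```

```bash
python3 - <<'E'
from h import *
rel((507,-187.3,200),(470,0,220),(537.5,202.8,220)); print(sense()['qd'].round(2))
E
```

```text
t 3.4 tcp [ 508.5 -187.6   66.8] gap 8.6 F [-0.5  3.6  8.2] jawdir 76.9 tilt 0.26
(507, -187.3, 200) -> [-0.1332 -0.     -0.0009] turn [0.   0.26 0.  ]
(470, 0, 220) -> [-0.1536  0.174  -0.0795] turn [0.   0.26 0.  ]
(537.5, 202.8, 220) -> [-0.1535  0.3868 -0.0598] turn [0.   0.26 0.  ]
[ 0.06 -0.   -0.01 -0.01 -0.05  0.01]
```

Gap 8.6 mm is less than the 12 mm stud, and there is an 8 N upward push, so I look closer.

```bash
python3 - <<'E'
from h import *
p,d,K,E=snap('wrist','w2.png'); s=snap('side','s2.png')
P=s[1]; 
Ei=np.linalg.inv(s[3]); c=Ei@[507,-187,60,1]; K2=s[2]; u=K2[0,2]+K2[0,0]*c[0]/-c[2]; v=K2[1,2]-K2[1,1]*c[1]/-c[2]; print(u,v)
a=cv2.imread('pics/w2.png')[130:384,130:380]; b=cv2.imread('pics/s2.png')[int(v)-40:int(v)+40,int(u)-40:int(u)+40]
cv2.imwrite('pics/c2.png',np.hstack([cv2.resize(a,(400,400)),cv2.resize(b,(400,400),interpolation=cv2.INTER_CUBIC)]))
rel((507,-187,64))
E
```

```text
278.741194110159 183.63208498618016
t 3.5 tcp [ 508.5 -187.6   66.8] gap 8.6 F [-0.2  3.4  7.5] jawdir 76.9 tilt 0.27
(507, -187, 64) -> [ 0.0028  0.0003 -0.0017] turn [-0.    0.27 -0.  ]
```

View pics/c2.png

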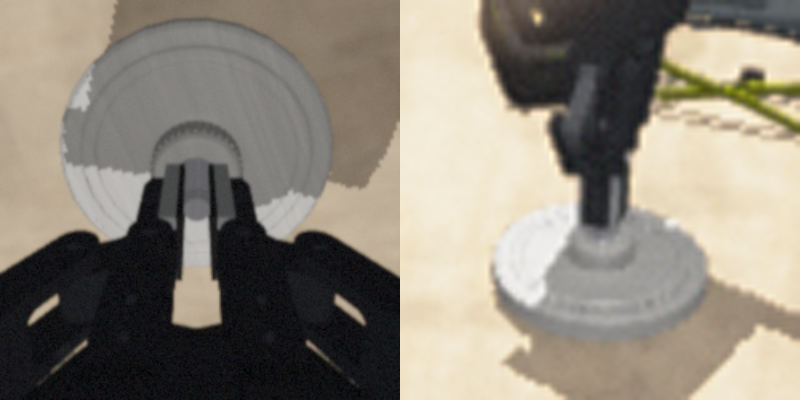

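The stud sits between the pads (bright centre at crop (197,190)), with the tips just over the hub. Lifting.

Emit:
{"op": "carry_out", "data": {"commands": [-0.01,0,0,0,0,0,1,-0.03,0,0,0,0,0,1,-0.06,0,0,0,0,0,1,-0.1,0,0,0,0,0,1,-0.14,0,0,0,0.25,0,1,-0.153,0,0,0,0.25,0,1,-0.153,0,0,0,0.25,0,1]}}

```text
time: 4.38
tool_pos: [508.0, -187.7, 220.0]
tcp_rot: [-13.4, 89.9, -26.6]
ft_force: [-0.1, 0.3, -7.5]
finger_gap: 8.7
```

```bash
python3 - <<'E'
from h import *
rel((440,0,220),(537.5,202.8,220)); 
p,d,K,E=snap('side','s3.png'); f=cloud(d,K,E).reshape(-1,3)[d.ravel()>0]
q=f[(np.hypot(f[:,0]-507,f[:,1]+187)<75)&(f[:,2]>140)&(f[:,2]<260)]
print(np.histogram(q[:,2],bins=range(140,261,8)))
t=q[(q[:,2]>163)&(q[:,2]<185)&(np.hypot(q[:,0]-507,q[:,1]+187)>20)]
c=np.linalg.lstsq(np.c_[t[:,:2]-[507,-187],np.ones(len(t))],t[:,2],rcond=None)[0]; print('plane',c)
Ei=np.linalg.inv(E); c=Ei@[507,-187,190,1]; u=int(K[0,2]+K[0,0]*c[0]/-c[2]); v=int(K[1,2]-K[1,1]*c[1]/-c[2])
b=cv2.imread('pics/s3.png')[max(0,v-50):v+50,u-50:u+50]; cv2.imwrite('pics/c3.png',cv2.resize(b,(500,500),interpolation=cv2.INTER_CUBIC))
E
```

```text
t 4.375 tcp [ 508.  -187.7  220. ] gap 8.7 F [-0.1  0.3 -7.5] jawdir 76.9 tilt 0.08
(440, 0, 220) -> [-0.0002  0.1673 -0.1089] turn [0.   0.08 0.02]
(537.5, 202.8, 220) -> [-2.000e-04  3.869e-01 -6.010e-02] turn [0.   0.08 0.02]
(array([  0,   0,   2, 111, 667,  85,  80,  16,  27,  29,  35,  36,  20,
        32,  52]), array([140, 148, 156, 164, 172, 180, 188, 196, 204, 212, 220, 228, 236,
       244, 252, 260]))
plane [ 3.62628477e-03 -5.35572304e-02  1.77418026e+02]
```

View pics/c3.png

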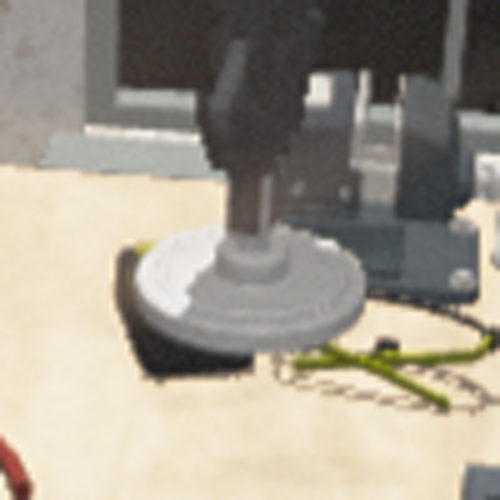

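Both lids hang level on the stud. Carry them across to the barrel.

Emit:
{"op": "carry_out", "data": {"commands": [0,0.02,-0.003,0,0,0,1,0,0.06,-0.009,0,0,0,1,0,0.11,-0.017,0,0,0,1,0,0.16,-0.025,0,0,0,1,0,0.21,-0.033,0,0,0,1,0,0.26,-0.04,0,0,0,1,0,0.31,-0.048,0,0,0,1,0,0.35,-0.054,0,0,0,1,0,0.377,-0.058,0,0,0,1,0,0.387,-0.059,0,0,0,1,0,0.387,-0.059,0,0,0,1,0,0.387,-0.059,0,0,0,1]}}

```text
time: 5.92
tool_pos: [537.5, 202.1, 217.9]
tcp_rot: [-161.8, 89.9, -175.0]
ft_force: [0.7, 0.2, -5.6]
finger_gap: 8.3
```

```bash
python3 - <<'E'
from h import *
rel((538.5,202.7,172),(538.5,202.7,150)); s=sense(); t=s['tool_pos']
for n in('side','top'):
    p,d,K,E=snap(n,n+'4.png'); f=cloud(d,K,E).reshape(-1,3)[d.ravel()>0]
    rr=np.hypot(f[:,0]-538,f[:,1]-203)
    for nm,lo,hi,R in(('hub',186,197,26),('plate',165,182,75),('barrel',92,107,70)):
        q=f[(rr<R)&(f[:,2]>lo)&(f[:,2]<hi)]
        if len(q)>8:
            (a,b),rad=cv2.minEnclosingCircle(q[:,:2].astype(np.float32)); print(n,nm,len(q),round(a,1),round(b,1),round(rad,1),'medz',np.median(q[:,2]).round(1))
Ei=np.linalg.inv(E)
p,d,K,E=snap('side'); Ei=np.linalg.inv(E);c=Ei@[538,203,140,1]; u=int(K[0,2]+K[0,0]*c[0]/-c[2]); v=int(K[1,2]-K[1,1]*c[1]/-c[2])
b=cv2.imread('pics/side4.png')[max(0,v-70):v+70,max(0,u-70):u+70]; cv2.imwrite('pics/c4.png',cv2.resize(b,(600,600),interpolation=cv2.INTER_CUBIC))
E
```

```text
t 5.925 tcp [537.5 202.1 217.9] gap 8.3 F [ 0.7  0.2 -5.6] jawdir 76.8 tilt 0.13
(538.5, 202.7, 172) -> [0.0459 0.0008 0.001 ] turn [-0.   -0.13  0.04]
(538.5, 202.7, 150) -> [0.0679 0.0009 0.001 ] turn [-0.   -0.13  0.04]
side hub 167 536.2 200.9 19.0 medz 190.8
side plate 1895 535.5 200.7 59.1 medz 175.5
side barrel 587 538.8 205.2 50.2 medz 102.0
top plate 457 534.3 195.0 56.8 medz 171.7
top barrel 13 522.2 162.7 25.0 medz 94.6
```

View pics/c4.png

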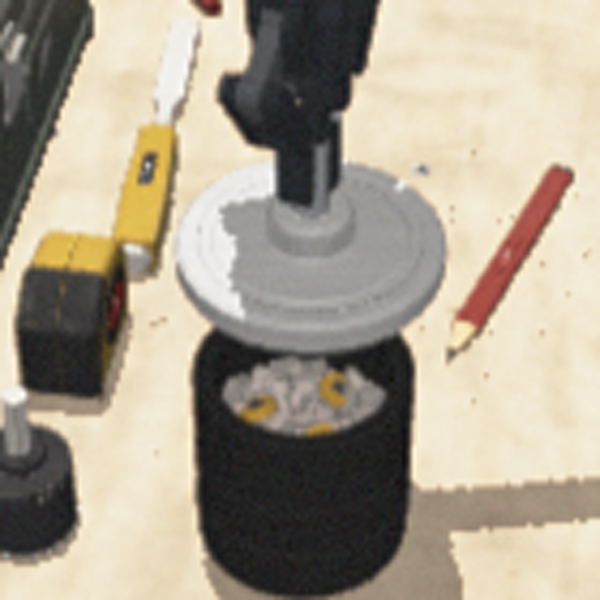

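The side view shows the lids level over the open barrel, with the lid about 2 mm short of centre in x and y. I correct this and lower to just above the rim.

Emit:
{"op": "carry_out", "data": {"commands": [0.015,0.002,0.0013,0,0,0,1,0.035,0.002,0.0013,0,0,0,1,0.043,0.002,0.0013,0,-0.1,0,1,0.043,0.002,0.0013,0,-0.1,0,1,0.043,0.002,0.0013,0,-0.1,0,1]}}

```text
time: 6.7
tool_pos: [539.9, 203.8, 176.0]
tcp_rot: [19.9, 89.9, 6.6]
ft_force: [0.0, 0.2, -6.3]
finger_gap: 8.7
```

```bash
python3 - <<'E'
from h import *
rel((539,203.5,150)); s=sense(); t=s['tool_pos']
for n in('side','top'):
    p,d,K,E=snap(n); f=cloud(d,K,E).reshape(-1,3)[d.ravel()>0]
    rr=np.hypot(f[:,0]-538,f[:,1]-203)
    for nm,lo,hi,R in(('hub',140,153,26),('plate',118,136,70)):
        q=f[(rr<R)&(f[:,2]>lo)&(f[:,2]<hi)]
        if len(q)>8:
            (a,b),rad=cv2.minEnclosingCircle(q[:,:2].astype(np.float32)); print(n,nm,len(q),round(a,1),round(b,1),round(rad,1),'medz',np.median(q[:,2]).round(1))
E
```

```text
t 6.7 tcp [539.9 203.8 176. ] gap 8.7 F [ 0.   0.2 -6.3] jawdir 76.8 tilt 0.07
(539, 203.5, 150) -> [ 0.026  -0.0005 -0.0008] turn [-0.    0.06 -0.02]
side hub 192 538.5 203.8 18.2 medz 148.5
side plate 1834 539.1 203.2 58.3 medz 133.5
top plate 429 536.8 199.2 56.9 medz 129.9
```

Side-camera lid centre is (538.8, 203.4) and barrel centre (538.4, 203.5), so it is aligned. Lowering slowly.

Emit:
{"op": "carry_out", "data": {"commands": [0.004,0,-0.0004,0,0,0,1,0.008,0,-0.0004,0,0,0,1,0.011,0,-0.0004,0,0,0,1,0.013,0,-0.0004,0,0,0,1,0.015,0,-0.0004,0,0,0,1,0.016,0,-0.0004,0,0,0,1]}}

```text
time: 7.55
tool_pos: [539.7, 204.0, 160.3]
tcp_rot: [24.2, 89.9, 11.0]
ft_force: [-0.1, -0.4, -5.8]
finger_gap: 8.3
```

Emit:
{"op": "carry_out", "data": {"commands": [0.002,0,0,0,0,0,1,0.004,0,0,0,0,0,1,0.006,0,0,0,0,0,1,0.0075,0,0,0,0,0,1,0.0085,0,0,0,0,0,1,0.0085,0,0,0,0,0,1]}}

```text
time: 8.3
tool_pos: [539.8, 204.2, 152.8]
tcp_rot: [31.1, 89.9, 17.8]
ft_force: [-6.0, -0.3, 3.6]
finger_gap: 8.3
```

Emit:
{"op": "carry_out", "data": {"commands": [0.001,0,-0.001,0,0,0,1,0.002,0,-0.001,0,0,0,1,0.002,0,-0.001,0,0,0,1]}}

```text
time: 8.68
tool_pos: [539.8, 204.3, 152.8]
tcp_rot: [21.2, 89.7, 8.0]
ft_force: [-4.9, -3.2, 10.2]
finger_gap: 8.6
```

```bash
python3 - <<'E'
from h import *
rel((539,203.5,250))
p,d,K,E=snap('side'); f=cloud(d,K,E).reshape(-1,3)[d.ravel()>0]
rr=np.hypot(f[:,0]-538,f[:,1]-203)
for nm,lo,hi,R in(('hub',118,135,26),('plate',100,114,70)):
        q=f[(rr<R)&(f[:,2]>lo)&(f[:,2]<hi)]
        (a,b),rad=cv2.minEnclosingCircle(q[:,:2].astype(np.float32)); print(nm,len(q),round(a,1),round(b,1),round(rad,1),'medz',np.median(q[:,2]).round(1))
t=f[(f[:,2]>106)&(f[:,2]<116)&(rr<50)&(rr>24)]
A=np.c_[t[:,:2]-[538,203],np.ones(len(t))]
for _ in range(4):
    c=np.linalg.lstsq(A,t[:,2],rcond=None)[0]; k=abs(A@c-t[:,2])<2; A,t=A[k],t[k]
print('plane',c,len(t))
E
```

```text
t 8.675 tcp [539.8 204.3 152.8] gap 8.6 F [-4.9 -3.2 10.2] jawdir 76.8 tilt 0.28
(539, 203.5, 250) -> [-0.0972 -0.0008 -0.0001] turn [-0.    0.26 -0.1 ]
hub 181 538.7 203.1 18.7 medz 125.8
plate 1803 539.0 202.9 58.9 medz 110.4
plane [ 7.77588997e-04 -3.28986708e-03  1.10536659e+02] 942
```

It is home: TCP z is 152.8 as predicted, it takes a 10 N press without moving, and the plate is level at the right height. Relax the press, release the stud and rise for a look.

Emit:
{"op": "carry_out", "data": {"commands": [-0.0005,0,0,0,0.3,0,1,-0.0005,0,0,0,0.3,0,-0.4,-0.0005,0,0,0,0.3,0,-0.4,-0.0005,0,0,0,0.3,0,-0.4,-0.0005,0,0,0,0.3,0,-0.4,-0.01,0,0,0,0.3,0,-0.4,-0.03,0,0,0,0.3,0,-0.4,-0.05,0,0,0,0.3,0,-0.4,-0.05,0,0,0,0.3,0,-0.4]}}

```text
time: 9.85
tool_pos: [541.3, 204.8, 206.5]
tcp_rot: [46.0, 89.6, 32.7]
ft_force: [0.8, 0.0, 0.3]
finger_gap: 60.1
```

```bash
python3 - <<'E'
from h import *
rel((539,203.5,132))
for n in('wrist','side'):
    p,d,K,E=snap(n,n+'5.png'); f=cloud(d,K,E).reshape(-1,3)[d.ravel()>0]
    rr=np.hypot(f[:,0]-538,f[:,1]-203)
    for nm,lo,hi,R in(('stud',138,152,15),('hub',117,132,24),('plate',100,114,70)):
        q=f[(rr<R)&(f[:,2]>lo)&(f[:,2]<hi)]
        if len(q)>5:
            (a,b),rad=cv2.minEnclosingCircle(q[:,:2].astype(np.float32)); print(n,nm,len(q),round(a,1),round(b,1),round(rad,1),'medz',np.median(q[:,2]).round(1),q.mean(0).round(1))
a=cv2.imread('pics/wrist5.png')[50:384,80:430]
Ei=np.linalg.inv(E);c=Ei@[538,203,120,1]; u=int(K[0,2]+K[0,0]*c[0]/-c[2]); v=int(K[1,2]-K[1,1]*c[1]/-c[2])
b=cv2.imread('pics/side5.png')[v-50:v+50,u-50:u+50]
cv2.imwrite('pics/c5.png',np.hstack([cv2.resize(a,(400,400)),cv2.resize(b,(400,400),interpolation=cv2.INTER_CUBIC)]))
E
```

```text
t 9.85 tcp [541.3 204.8 206.5] gap 60.1 F [0.8 0.  0.3] jawdir 76.8 tilt 0.36
(539, 203.5, 132) -> [ 0.0745 -0.0021 -0.0023] turn [-0.    0.25 -0.26]
wrist stud 231 538.4 204.3 5.8 medz 147.1 [537.1 204.6 145.8]
wrist hub 1203 538.4 202.9 18.6 medz 123.5 [534.7 203.7 123.2]
wrist plate 11844 538.3 203.0 57.9 medz 107.6 [533.2 204.2 107.6]
side stud 43 538.4 204.8 5.4 medz 145.6 [538.4 206.2 145.7]
side hub 226 538.7 204.0 18.6 medz 125.9 [537.9 208.6 124.9]
side plate 1913 539.1 203.5 58.6 medz 110.4 [537.4 212.9 109.9]
```

View pics/c5.png

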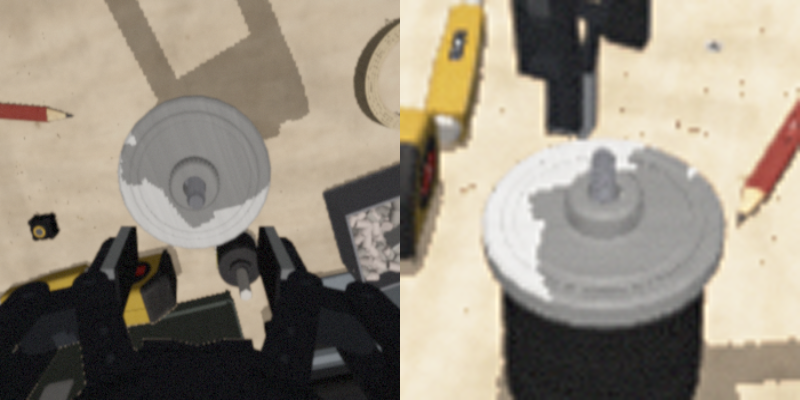

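The lid sits seated and level: wrist plate z is 107.6, hub centre (538.4, 203.0) and stud (538.4, 204.4). Check where the fingertips really are relative to the TCP.

```bash
python3 - <<'E'
from h import *
p,d,K,E=snap('side'); f=cloud(d,K,E).reshape(-1,3)[d.ravel()>0]
q=f[(np.hypot(f[:,0]-541,f[:,1]-205)<60)&(f[:,2]>155)&(f[:,2]<230)]
print(np.percentile(q[:,2],[0,1,3,6,10]).round(1), np.sort(q[:,2])[:12].round(1))
rel((538.4,203.8,160),(538.4,203.8,134))
E
```

```text
[188.9 190.  190.7 192.4 194.2] [188.9 189.  189.1 190.  190.  190.1 190.1 190.3 190.4 190.6 190.7 190.8]
t 10.0 tcp [539.4 204.2 202.5] gap 60.0 F [0.6 0.1 0.3] jawdir 76.8 tilt 0.11
(538.4, 203.8, 160) -> [ 0.0425 -0.0007 -0.0008] turn [ 0.   -0.06 -0.09]
(538.4, 203.8, 134) -> [ 0.0685 -0.0007 -0.0008] turn [ 0.   -0.06 -0.09]
```

Emit:
{"op": "carry_out", "data": {"commands": [0.03,-0.0007,-0.001,0,0,0,-0.4,0.055,-0.0007,-0.001,0,0,0,-0.4,0.068,-0.0007,-0.001,0,0,0,-0.4,0.0715,-0.0007,-0.001,0,0,0,-0.4,0.0715,-0.0007,-0.001,0,0,0,-0.4,0.0715,-0.0007,-0.001,0,0,0,-0.4]}}

```text
time: 10.75
tool_pos: [539.0, 204.1, 132.2]
tcp_rot: [74.6, 89.8, 61.4]
ft_force: [0.1, -0.1, -0.0]
finger_gap: 59.9
```

```bash
python3 - <<'E'
from h import *
rel((538.4,203.8,131))
E
```

```text
t 10.75 tcp [539.  204.1 132.2] gap 59.9 F [ 0.1 -0.1 -0. ] jawdir 76.8 tilt 0.15
(538.4, 203.8, 131) -> [ 0.0012 -0.0004 -0.0005] turn [-0.    0.04 -0.15]
```

Close on the hub with a moderate grip.

Emit:
{"op": "carry_out", "data": {"commands": [0.001,-0.0003,0,0,0,0,0.3,0.001,-0.0003,0,0,0,0,0.5,0.001,-0.0003,0,0,0,0,1,0.001,-0.0003,0,0,0,0,1,0.001,-0.0003,0,0,0,0,1], "grip_force": 50}}

```text
time: 11.38
tool_pos: [539.6, 204.0, 132.4]
tcp_rot: [55.5, 89.8, 42.3]
ft_force: [-1.4, -0.1, 5.7]
finger_gap: 33.7
```

```bash
python3 - <<'E'
from h import *
rel((538.4,203.8,231)); print(sense()['wrist_torque'].round(2))
p,d,K,E=snap('wrist','w6.png'); f=cloud(d,K,E).reshape(-1,3)[d.ravel()>0]
rr=np.hypot(f[:,0]-538,f[:,1]-203)
for nm,lo,hi,R in(('stud',138,152,12),('plate',100,114,70)):
        q=f[(rr<R)&(f[:,2]>lo)&(f[:,2]<hi)]
        if len(q)>5:
            (a,b),rad=cv2.minEnclosingCircle(q[:,:2].astype(np.float32)); print(nm,len(q),round(a,1),round(b,1),round(rad,1),'medz',np.median(q[:,2]).round(1))
cv2.imwrite('pics/c6.png',cv2.resize(cv2.imread('pics/w6.png')[130:384,110:400],None,fx=2,fy=2))
E
```

```text
t 11.375 tcp [539.6 204.  132.4] gap 33.7 F [-1.4 -0.1  5.7] jawdir 76.8 tilt 0.24
(538.4, 203.8, 231) -> [-0.0986 -0.0001 -0.0009] turn [-0.    0.14 -0.2 ]
[-0.01  0.09 -0.02]
stud 615 538.4 204.4 6.2 medz 146.5
plate 18104 538.5 203.6 58.0 medz 107.6
```

View pics/c6.png

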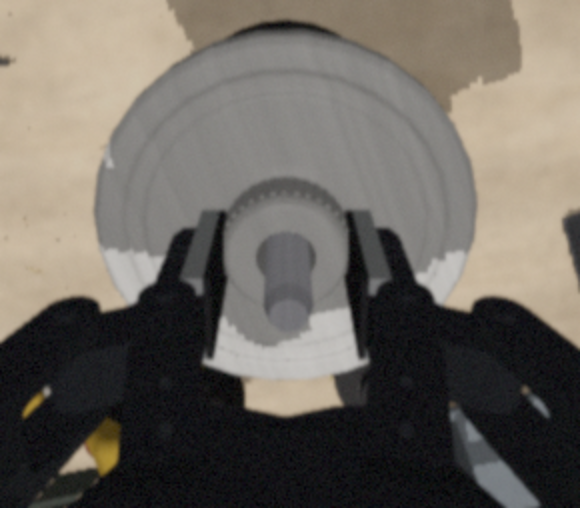

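The hub is gripped and the stud is centred in its hole (crop (287,255)). Lifting slowly at first.

Emit:
{"op": "carry_out", "data": {"commands": [-0.001,0.0003,0,0,0,0,1,-0.003,0.0003,0,0,0,0,1,-0.005,0.0003,0,0,0,0,1,-0.008,0.0003,0,0,0,0,1,-0.008,0.0003,0,0,0,0,1]}}

```text
time: 12.05
tool_pos: [539.8, 204.3, 140.7]
tcp_rot: [52.1, 89.7, 38.9]
ft_force: [0.3, 1.1, -2.4]
finger_gap: 33.8
```

```bash
python3 - <<'E'
from h import *
rel((539,204,231)); print(sense()['wrist_torque'].round(2))
p,d,K,E=snap('wrist'); f=cloud(d,K,E).reshape(-1,3)[d.ravel()>0]
rr=np.hypot(f[:,0]-538,f[:,1]-203)
for nm,lo,hi,R in(('stud',138,152,12),('plate',104,128,70)):
        q=f[(rr<R)&(f[:,2]>lo)&(f[:,2]<hi)]
        if len(q)>5:
            (a,b),rad=cv2.minEnclosingCircle(q[:,:2].astype(np.float32)); print(nm,len(q),round(a,1),round(b,1),round(rad,1),'medz',np.median(q[:,2]).round(1))
E
```

```text
t 12.05 tcp [539.8 204.3 140.7] gap 33.8 F [ 0.3  1.1 -2.4] jawdir 76.8 tilt 0.27
(539, 204, 231) -> [-0.0903 -0.0002 -0.0005] turn [-0.    0.16 -0.21]
[-0.01 -0.02 -0.03]
stud 528 538.2 204.3 6.0 medz 146.8
plate 18900 538.7 204.1 57.8 medz 115.9
```

Emit:
{"op": "carry_out", "data": {"commands": [-0.004,0,0,0,0,0,1,-0.01,0,0,0,0,0,1,-0.016,0,0,0,0,0,1,-0.022,0,0,0,0,0,1,-0.028,0,0,0,0,0,1,-0.034,0,0,0,0,0,1,-0.04,0,0,0,0,0,1,-0.05,0,0,0,0,0,1,-0.065,0,0,0,0.1,-0.1,1,-0.08,0,0,0,0.2,-0.2,1,-0.091,0,0,0,0.2,-0.2,1,-0.091,0,0,0,0.2,-0.2,1]}}

```text
time: 13.6
tool_pos: [540.2, 204.2, 233.2]
tcp_rot: [42.8, 89.9, 29.6]
ft_force: [0.4, 0.3, -2.2]
finger_gap: 33.8
```

Emit:
{"op": "carry_out", "data": {"commands": [0,0,0,0,0,0,1,0,0,0,0,0,0,1,0,0,0,0,0,0,1,0,0,0,0,0,0,1]}}

```text
time: 14.1
tool_pos: [540.1, 204.2, 232.8]
tcp_rot: [47.6, 89.9, 34.3]
ft_force: [-0.0, -0.1, -2.1]
finger_gap: 33.7
```

```bash
python3 - <<'E'
from h import *
rel((539.3,204,232.4)); print(sense()['qd'].round(2))
for n in('side','wrist'):
    p,d,K,E=snap(n,n+'7.png'); f=cloud(d,K,E).reshape(-1,3)[d.ravel()>0]
    rr=np.hypot(f[:,0]-538,f[:,1]-203)
    for nm,lo,hi,R in(('outer plate',198,216,70),('stud',138,152,14),('flange',98,110,60)):
        q=f[(rr<R)&(f[:,2]>lo)&(f[:,2]<hi)]
        if len(q)>5:
            (a,b),rad=cv2.minEnclosingCircle(q[:,:2].astype(np.float32)); print(n,nm,len(q),round(a,1),round(b,1),round(rad,1),'medz',np.median(q[:,2]).round(1))
            if nm=='outer plate' or nm=='flange':
                t=q[(abs(q[:,2]-np.median(q[:,2]))<4)&(np.hypot(*(q[:,:2]-[538,203]).T)<52)]; A=np.c_[t[:,:2]-[538,203],np.ones(len(t))]
                for _ in range(5):
                    c=np.linalg.lstsq(A,t[:,2],rcond=None)[0]; k=abs(A@c-t[:,2])<1.5; A,t=A[k],t[k]
                print('  tilt deg',np.degrees(c[:2]).round(2),c[2].round(1),len(t))
p,d,K,E=snap('side','side8.png'); Ei=np.linalg.inv(E);c=Ei@[538,203,150,1]; u=int(K[0,2]+K[0,0]*c[0]/-c[2]); v=int(K[1,2]-K[1,1]*c[1]/-c[2])
cv2.imwrite('pics/c8.png',cv2.resize(cv2.imread('pics/side8.png')[max(0,v-100):v+80,max(0,u-100):u+100],None,fx=3,fy=3,interpolation=cv2.INTER_CUBIC))
E
```

```text
t 14.1 tcp [540.1 204.2 232.8] gap 33.7 F [-0.  -0.1 -2.1] jawdir 76.8 tilt 0.08
(539.3, 204, 232.4) -> [ 0.0004 -0.0003 -0.0007] turn [-0.    0.05 -0.06]
[ 0.05 -0.03 -0.12 -0.05  0.03 -0.07]
side outer plate 1835 539.3 204.7 58.1 medz 210.7
  tilt deg [-0.02 -0.15] 211.1 1003
side stud 28 538.2 206.2 4.9 medz 144.8
side flange 1484 538.4 204.2 50.1 medz 106.6
  tilt deg [ 0.05 -0.39] 106.8 983
wrist outer plate 18676 538.9 203.9 57.8 medz 208.1
  tilt deg [-0.18 -0.12] 208.1 13534
wrist flange 331 500.9 212.6 30.8 medz 99.8
  tilt deg [ 2.43 -0.14] 101.6 269
```

View pics/c8.png

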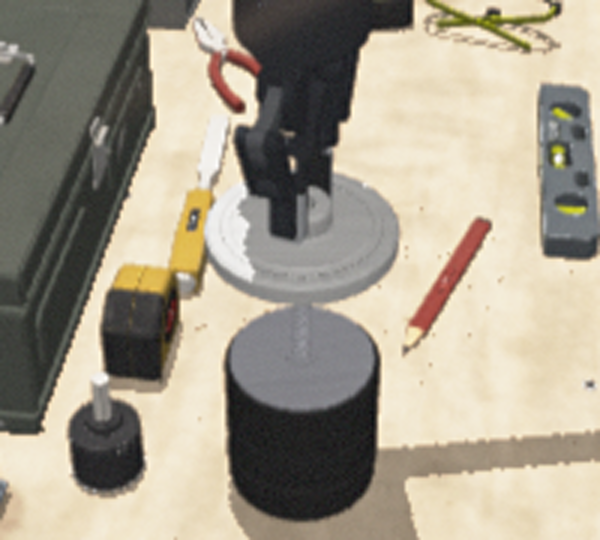

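The outer lid is held level 10 cm up, and the inner lid sits flat on the barrel rim with its stud upright. Handing in.

```bash
python3 -c "
from h import *
print(order.hand_in())"
```

```text
the job is handed in; nothing more can be done
None
```

The job is done and handed in at about 14 s. I lifted both lids by the stud and lowered them onto the barrel until the inner lid was home. Then I let go of the stud and lifted the outer lid straight off by its hub.

**Home before release:** the TCP stopped at z 152.8 as predicted, didn't move under a 10 N press, and the lid plate was level at the right height.

**Outer lid:** it is held still and level within about 0.2°, 100 mm above where it sat. Its centre is (538.9, 203.9) by the wrist camera, against a seated centre of (538.4, 203.0). The wrist force is −2.1 N, the outer lid's weight alone.

**Inner lid:** its stud position hadn't shifted at the last close look, 8 mm into the lift. At the end the side camera read the flange top at 106.6, or about 104 after its +2 to 3 mm height bias, where home is 104. That view showed 0.4° of tilt, within what I'd expect from this camera.

**Readings that disagreed:**
- The finger gap reads about 3 mm under the true diameter (8.6 on the 12 mm stud, 33.7 on the 36 mm hub), so I checked both grips by picture.
- At the end the wrist camera saw too little of the flange to give a usable tilt.
- The side camera's last stud reading was about 2 mm off in y, taken from only 28 points because the lid hid most of the stud.

I only moved the lids. The bench items in the last side view show no sign of being disturbed.

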